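# Throw the interlocked levers of the desk's backup power box

## Robot

A 7-joint arm with a two-finger parallel gripper is mounted at the origin on a cart in front of the work surface, level with it; the furniture and walls round the work are solid. World frame = base frame: x ahead of the robot, y to its left, z up, the work surface at z = 0. Lengths are in m, angles in degrees, forces in N, time in s.
With the tool pointing down it reaches from about 0.35 to 0.9 m from the base axis. Payload 8.1 kg.
Tool frame: the origin (TCP) lies at the very end of the fingers, on their centre line; the grasp point (between the pads) lies 19 mm behind it; y points along the fingers, x is the direction in which the jaws open and shut, and the axes are right-handed (so a half turn about y gives the same grasp; the last joint's range is limited). The gripper opens to 85 mm and grips with 20 to 120 N. Pads are 22 mm wide; open, the fingers measure 114 mm over their backs; the gripper's body (76 mm by 85 mm) begins 54 mm behind the grasp point. The pads swing forward as they close: fully open they stand 13 mm farther back than shut.
Start: joints at [-75.837, 24.895, 1.432, 90.138, -0.665, 64.973, -4.303], TCP at [0.214, 0.587, 0.231] pointing down, gripper open.
Joint ranges: [-149.89, 149.89], [-25.12, 119.58], [-72.63, 75.52], [4.76, 147.25], [-75.54, 255.54], [6.69, 114.76], [-157.13, 157.13]. Speed limits (degrees/s): [127.2, 127.2, 172.46, 172.46, 180, 180, 180].

## Interface

Orientations are given as a 3x3 rotation matrix whose columns are the frame's x, y, z axes.
In Python, from station import monitor, cams, manip gives the robot as it stands.
- The arm moves only by the tool drive_tool, never from a script. Its arguments are lists of equal length, an entry for each row: "gripper": the opening, from -1 (shut) to 1 (fully open), so that 0 is half open; "translation": the shift along the world's x, y, z in cm, a list of three; "turn": the turn about the world's z in degrees. In form: {"gripper": [gripper, ...], "translation": [[dx, dy, dz], ...], "turn": [turn, ...]}. A call has exactly 10 rows; each row is the pose to reach, as a shift and turn from the pose commanded when the call began; what a row does not reach only later rows make up. A row lasts 1/12 s, in which the tool goes at most 41.7 mm and 7.16 degrees, less where a joint would pass 70% of its speed; a pose out of reach is approached as far as the arm can. A call with a gripper value outside its range is refused whole. The fingers move at their own pace and stop on an object; the grip force is fixed at half the most. Time passes only in rows, so rows that repeat a pose let the fingers close, or fill a call up. It gives the time, the measured TCP pose, the force and the opening at its end, in the units of the state.
- monitor.get_state(): the state, without advancing time (a new reading comes with each control period).
- cams.snapshot(name): name is "side" or "top"; returns a dict with "image" (480x640x3 uint8, red, green, blue), "z_map" (480x640 float32, m along the optical axis (not along the pixel's ray), 0 where there is no reading), "intrinsics" (3x3 intrinsics, pixels), "position" and "attitude" of the camera in the world. Camera axes: x right, y down, z forward; pixel columns grow to the right and rows downward; lengths in m; the calibration is good to about 2 mm. A picture is of the moment at which its call begins.
- manip.sign_off(): hands the job in, once; it reports no verdict.
The state is a dict: "time_s": time; "joint_positions": joint angles; "joint_velocities": joint speeds; "joint_efforts": joint torques, N m; "ee_pos": TCP position; "tool_rot": TCP orientation; "wrist_force": force on the tool from outside, world axes, zero at the start; "ft_torque": the same for the moment, N m; "gripper_width": finger opening in m.
Only numpy, scipy, OpenCV 4.12 (cv2) and the standard library are available. Lean on these libraries where they do the work, as an engineer would, in place of code of your own. Each camera call takes 0.05 s, during which the arm holds its last target. There are 200 camera calls.

## Task

Switch on the backup power box on the desk: throw all three of its levers fully over to the far side, away from you, and leave them there. A mechanical interlock frees the levers only one after another, in an order that is not marked and differs each time, so feel gently which lever is free, ease off any that resists and never press on a lever with more than 20 N. Leave the hub, the tin and the calculator where they are.

Things in the scene. Friction and masses are not known exactly. Their poses are not given: they have to be found in the camera images.
- switch_box: Grey steel switch box fixed to the desk, 140 (x) x 300 (y) x 85 (z) mm; origin at the centre of its underside. x points from its near long side (vent slits) to the far side, y along the row to the left. Three identical levers stand out of its top at y = +90, 0, -90 mm; each pivots about a line parallel to y, 75 mm above the desk at x = 0.
- lever_left (a joint): Angle of the left lever, rad: 0 = off, leaning 0.5 from vertical to the near side (-x); 0.5 = upright; 1.0 = fully over to the far side (+x), where a sprung end cushion begins (about 1 N per mm; left there, it reads 1.0 to 1.1). Of all three: A free lever moves against a steady drag of about 2 N at the grip and stays where it is left.
- grip_left (a point): Point on the axis of the left lever's black round-ended grip, 80 mm from the pivot. The lever is a straight 8 mm shaft; the grip is 22 mm thick and runs from 49 to 110 mm from the pivot, so its end is about 170 mm above the desk at either end of the throw, 185 mm when upright.
- lever_middle (a joint): Angle of the middle lever, rad: 0 = off, leaning 0.5 from vertical to the near side (-x); 0.5 = upright; 1.0 = fully over to the far side (+x), where a sprung end cushion begins (about 1 N per mm; left there, it reads 1.0 to 1.1). Of all three: A blocked lever moves easily to about 0.12, then meets a springy stop, rising about 1 N per mm at the grip; let go, it stays near 0.12.
- grip_middle (a point): Point on the axis of the middle lever's black round-ended grip, 80 mm from the pivot. The lever is a straight 8 mm shaft; the grip is 22 mm thick and runs from 49 to 110 mm from the pivot, so its end is about 170 mm above the desk at either end of the throw, 185 mm when upright.
- lever_right (a joint): Angle of the right lever, rad: 0 = off, leaning 0.5 from vertical to the near side (-x); 0.5 = upright; 1.0 = fully over to the far side (+x), where a sprung end cushion begins (about 1 N per mm; left there, it reads 1.0 to 1.1). Of all three: Which lever is free 1st, 2nd, 3rd cannot be seen and varies; the next is freed once the one before is 0.9 over, and stays free.
- grip_right (a point): Point on the axis of the right lever's black round-ended grip, 80 mm from the pivot. The lever is a straight 8 mm shaft; the grip is 22 mm thick and runs from 49 to 110 mm from the pivot, so its end is about 170 mm above the desk at either end of the throw, 185 mm when upright.
- wifi_hub: White flat network hub, 85 x 125 x 31 mm, loose, to the left of the box; origin at the centre of its underside. A bystander to be left alone.
- clip_tin: Round tin of paper clips with a dark green lid, 69 mm across, 27 mm high, loose, to the right of the box; origin at the centre of its underside. A bystander to be left alone.
- calculator: Desk calculator, 122 x 74 x 13 mm, loose, behind the box; origin at the centre of its underside. A bystander to be left alone.

How it is judged:
By the outcome, as a careful person would: the job done as asked, in the order asked, and still so for the second after the job is handed in, with the robot touching nothing.
It also fails if it takes over 64 s, if anything falls off the work surface, if the arm or the gripper's body presses on something with over 40 N, if the wrist force passes 120 N, or if a joint passes its speed limit or range.

## Working session

There is one attempt and no reset: what is moved stays moved. The work goes in short steps, Python scripts to look and compute and a tool call to move; the robot and the scene stay as the last step left them, time stands still between calls to the robot, and variables do not carry over. Pictures are saved under pics/ and viewed, about 8 in all and at most 12, crops included, and the job is handed in when it is done.

Besides the shell and the picture viewer there is one more tool, called after ">>>" as name([rows], argument=value, ...), one row to a line, values as JSON. drive_tool: Moves the arm, as the interface text tells. Its arguments: {"type":"object","properties":{"gripper":{"type":"array","items":{"type":"number"}},"translation":{"type":"array","items":{"type":"array","items":{"type":"number"}}},"turn":{"type":"array","items":{"type":"number"}}},"required":["gripper","translation","turn"]}

```bash
ls; mkdir -p pics
python3 - <<'E'
from station import monitor, cams
import cv2,numpy as np
for n in("top","side"):
    s=cams.snapshot(n); np.savez(f"{n}.npz",**s); cv2.imwrite(f"pics/{n}0.png",s["image"][...,::-1]); print(n,s["position"],s["attitude"],s["intrinsics"])
s=monitor.get_state();print(s)
E
```

```text
pics
top [0.40557372 0.09171882 1.27819975] [[ 0.02466491 -0.98888083  0.1466504 ]
 [-0.99963644 -0.02599488 -0.00715916]
 [ 0.01089171 -0.1464205  -0.98916248]] [[561.41612906   0.         317.11315757]
 [  0.         561.41612906 236.03172679]
 [  0.           0.           1.        ]]
side [0.62931975 1.20121755 0.70933839] [[-9.99006126e-01  2.02419327e-02 -3.97117771e-02]
 [ 4.45652383e-02  4.70328256e-01 -8.81365572e-01]
 [ 8.37028331e-04 -8.82259370e-01 -4.70762896e-01]] [[551.88244109   0.         317.74883433]
 [  0.         551.88244109 241.33688676]
 [  0.           0.           1.        ]]
{'time_s': 0.1, 'joint_positions': array([-75.83600713,  24.93197223,   1.43190333,  90.18438478,
        -0.66443351,  64.97311041,  -4.3049208 ]), 'joint_velocities': array([-0.00082806, -0.13722479,  0.00417906, -0.14147288, -0.05680258,
        0.01700073,  0.03406246]), 'joint_efforts': array([ 2.71543693e-03, -6.71745729e+01,  1.02769833e+00, -3.16901207e+01,
        1.57685077e-02,  7.23342353e-03, -2.82218417e-05]), 'ee_pos': array([0.21410294, 0.58669912, 0.23060658]), 'tool_rot': array([[ 3.42829519e-01, -3.52222663e-04, -9.39397571e-01],
       [ 9.39396580e-01, -1.37202743e-03,  3.42829671e-01],
       [-1.40963162e-03, -9.99998997e-01, -1.39494738e-04]]), 'wrist_force': array([-0.82522166, -1.07571436,  0.07267071]), 'ft_torque': array([ 0.01335047,  0.03048028, -0.01100957]), 'gripper_width': 0.0855403593034491}
```

View pics/top0.png

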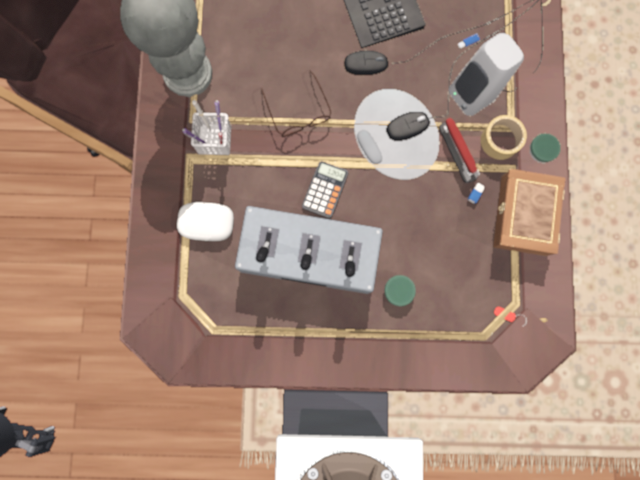

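View pics/side0.png

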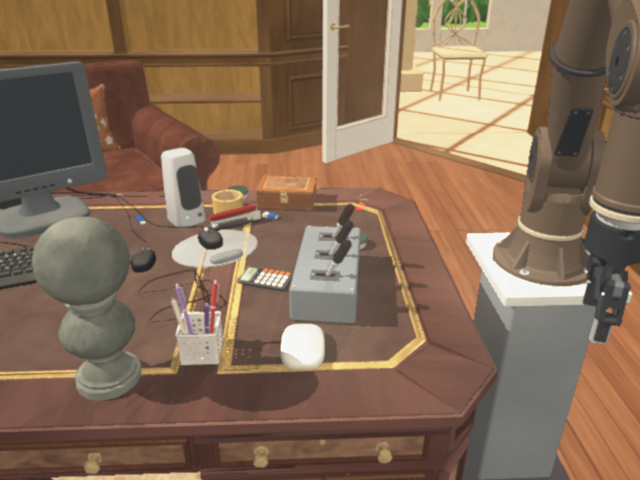

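The top view shows the box at about (310,250) with its lever grips near (263,253), (307,258) and (350,268). The hub is at (206,222), the tin at (400,291) and the calculator at (325,190). In the side view the levers lean towards the robot.

Run:
```python
import cv2,numpy as np
s=np.load("top.npz");K=s["intrinsics"];R=s["attitude"];p=s["position"];z=s["z_map"]
v,u=np.mgrid[:480,:640]
P=np.stack([(u-K[0,2])/K[0,0]*z,(v-K[1,2])/K[1,1]*z,z],-1)@R.T+p
roi=np.zeros((480,640),bool);roi[195:305,225:395]=1
m=roi&(abs(P[...,2]-.085)<.008)&(z>0)
q=P[m][:,:2].astype(np.float32); print(len(q),P[m][:,2].mean())
m8=cv2.morphologyEx(m.astype(np.uint8),cv2.MORPH_OPEN,np.ones((3,3)))
r=cv2.minAreaRect(P[m8>0][:,:2].astype(np.float32)*1000);print(r);B=cv2.boxPoints(r);print(B)
# grips: high points
h=roi&(P[...,2]>.11)&(z>0)&(s["image"].max(-1)<90)
n,l,st,c=cv2.connectedComponentsWithStats(h.astype(np.uint8))
for i in range(1,n):
    if st[i,4]>20: print(st[i,4],c[i],np.median(P[l==i],0),P[l==i].max(0),P[l==i].min(0))
def ctr(roi,name):
    a,b,cc,d=roi; k=P[b:d,a:cc].reshape(-1,3); k=k[k[:,2]>.008]; print(name,k.min(0),k.max(0))
ctr((170,195,238,250),"hub");ctr((384,272,418,310),"tin");ctr((300,160,350,203),"calc")
```

```text
8387 0.08492822167173057
((555.0654907226562, 99.80131530761719), (300.14849853515625, 140.14056396484375), 81.7723617553711)
[[464.23984  -38.700752]
 [602.938    -58.75576 ]
 [645.8911   238.30338 ]
 [507.193    258.3584  ]]
136 [261.96323529 253.98529412] [0.53134052 0.193131   0.16771533] [0.5491549  0.2041658  0.17792341] [0.51644187 0.18277965 0.13201757]
130 [305.58461538 261.26153846] [0.51916678 0.1056291  0.16773353] [0.53773423 0.11489024 0.17697782] [0.50310326 0.09481354 0.12860372]
131 [349.60305344 268.18320611] [0.50754683 0.01724535 0.16877669] [0.52523436 0.02637007 0.17737848] [0.49150908 0.0071045  0.13355866]
hub [0.40557372 0.09171882 0.0080276 ] [0.68159827 0.4231235  1.27819975]
tin [ 0.40557372 -0.13861818  0.01394798] [0.50620811 0.09171882 1.27819975]
calc [0.40557372 0.01484276 0.00800377] [0.77521286 0.12425348 1.27819975]
```

>>> drive_tool([
  [1,-1.5,0],
  [3,-4.5,0],
  [5.5,-8,0],
  [8,-11.5,0],
  [10.5,-15,0],
  [13,-18.5,0],
  [15,-22,0],
  [17,-25,0],
  [19,-28,0],
  [20,-30,0],
], gripper=[-1,-1,-1,-1,-1,-1,-1,-1,-1,-1], turn=[1,2,3,4.5,6,7.5,9,10,11,11.8])

```text
time_s: 0.93
ee_pos: [0.4165, 0.283, 0.2312]
tool_rot: [[0.147, 0.001, -0.989], [0.989, -0.001, 0.147], [-0.001, -1.0, -0.001]]
wrist_force: [1.2, 0.3, 0.4]
gripper_width: -0.0002
```

>>> drive_tool([
  [1.5,-2,0],
  [3.5,-4.5,0],
  [5.5,-7,0],
  [6.5,-8.5,-1],
  [6.5,-8.5,-3.5],
  [6.5,-8.5,-6.5],
  [6.5,-8.5,-9],
  [6.5,-8.5,-10],
  [6.5,-8.5,-10],
  [6.5,-8.5,-10],
], gripper=[-1,-1,-1,-1,-1,-1,-1,-1,-1,-1], turn=[0,0,0,0,0,0,0,0,0,0])

```text
time_s: 1.77
ee_pos: [0.4793, 0.2022, 0.1316]
tool_rot: [[0.143, -0.001, -0.99], [0.99, -0.0, 0.143], [-0.0, -1.0, 0.0]]
wrist_force: [-0.4, 0.1, 0.0]
gripper_width: -0.0004
```

Run:
```python
from station import cams
import cv2,numpy as np
s=cams.snapshot("side");im=s["image"][120:340,220:480,::-1];cv2.imwrite("pics/s1.png",cv2.resize(im,None,fx=3,fy=2.7))
```

```text
(no output)
```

View pics/s1.png

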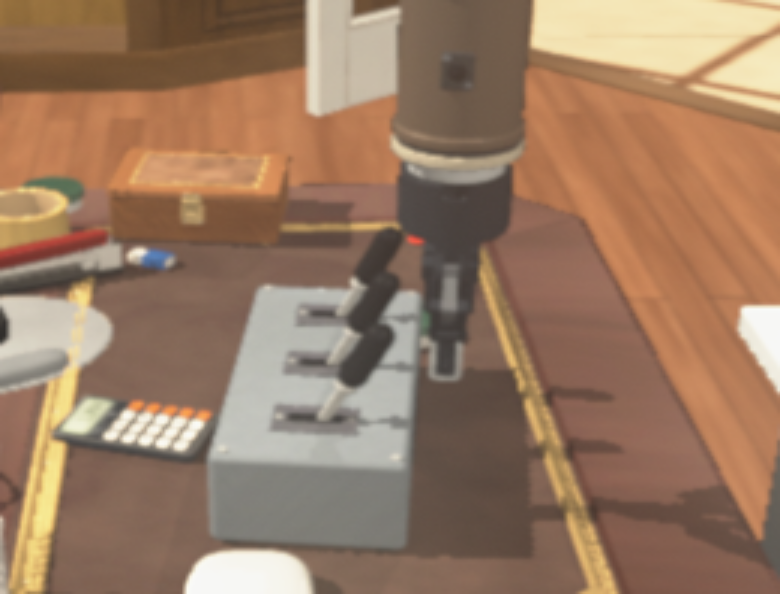

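The fingers hang at (445,340), just in front of the left lever's grip at (365,355). Next is a gentle probe along the box's x axis.

>>> drive_tool([
  [0.6,-0.09,0],
  [1.2,-0.17,0],
  [1.6,-0.23,0],
  [2.0,-0.29,0],
  [2.4,-0.35,0],
  [2.8,-0.4,0],
  [3.1,-0.45,0],
  [3.4,-0.49,0],
  [3.6,-0.52,0],
  [3.6,-0.52,0],
], gripper=[-1,-1,-1,-1,-1,-1,-1,-1,-1,-1], turn=[0,0,0,0,0,0,0,0,0,0])

```text
time_s: 2.65
ee_pos: [0.515, 0.1968, 0.1311]
tool_rot: [[0.143, -0.001, -0.99], [0.99, -0.0, 0.143], [-0.0, -1.0, 0.001]]
wrist_force: [-4.1, -0.2, 0.8]
gripper_width: 0.0002
```

>>> drive_tool([
  [0.1,-0.01,0],
  [0.2,-0.03,0],
  [0.3,-0.04,0],
  [0.4,-0.06,0],
  [0.4,-0.06,0],
  [0.4,-0.06,0],
  [0.4,-0.06,0],
  [0.4,-0.06,0],
  [0.4,-0.06,0],
  [0.4,-0.06,0],
], gripper=[-1,-1,-1,-1,-1,-1,-1,-1,-1,-1], turn=[0,0,0,0,0,0,0,0,0,0])

```text
time_s: 3.48
ee_pos: [0.518, 0.1962, 0.1311]
tool_rot: [[0.143, -0.002, -0.99], [0.99, -0.001, 0.143], [-0.001, -1.0, 0.002]]
wrist_force: [-5.9, -0.5, 1.3]
gripper_width: 0.0002
```

>>> drive_tool([
  [-1.7,0.25,0],
  [-3.5,0.5,0],
  [-3.9,-2.0,0],
  [-4.3,-5.0,0],
  [-4.8,-8.0,0],
  [-4.8,-8.4,0],
  [-4.3,-8.47,0],
  [-3.8,-8.54,0],
  [-3.3,-8.61,0],
  [-3.0,-8.66,0],
], gripper=[-1,-1,-1,-1,-1,-1,-1,-1,-1,-1], turn=[0,0,0,0,0,0,0,0,0,0])

```text
time_s: 4.32
ee_pos: [0.4907, 0.111, 0.1314]
tool_rot: [[0.142, 0.001, -0.99], [0.99, 0.0, 0.142], [0.001, -1.0, -0.001]]
wrist_force: [-0.2, -0.6, 0.3]
gripper_width: -0.0004
```

>>> drive_tool([
  [0.3,-0.04,0],
  [0.6,-0.09,0],
  [0.9,-0.13,0],
  [1.2,-0.17,0],
  [1.5,-0.22,0],
  [1.7,-0.24,0],
  [1.9,-0.27,0],
  [2.0,-0.29,0],
  [2.0,-0.29,0],
  [2.0,-0.29,0],
], gripper=[-1,-1,-1,-1,-1,-1,-1,-1,-1,-1], turn=[0,0,0,0,0,0,0,0,0,0])

```text
time_s: 5.15
ee_pos: [0.5076, 0.1065, 0.1307]
tool_rot: [[0.143, -0.004, -0.99], [0.99, -0.001, 0.143], [-0.001, -1.0, 0.003]]
wrist_force: [-7.0, -1.1, 3.6]
gripper_width: 0.0001
```

>>> drive_tool([
  [-2.0,0.3,0],
  [-4.0,0.57,0],
  [-4.4,-2.0,0],
  [-4.9,-5.0,0],
  [-5.3,-8.0,0],
  [-5.3,-8.35,0],
  [-4.8,-8.42,0],
  [-4.3,-8.49,0],
  [-3.8,-8.56,0],
  [-3.3,-8.63,0],
], gripper=[-1,-1,-1,-1,-1,-1,-1,-1,-1,-1], turn=[0,0,0,0,0,0,0,0,0,0])

```text
time_s: 5.98
ee_pos: [0.4775, 0.0218, 0.1313]
tool_rot: [[0.142, 0.001, -0.99], [0.99, 0.0, 0.142], [0.001, -1.0, -0.001]]
wrist_force: [-0.3, -0.2, -0.3]
gripper_width: 0.0001
```

>>> drive_tool([
  [0.3,-0.04,0],
  [0.6,-0.09,0],
  [0.9,-0.13,0],
  [1.2,-0.17,0],
  [1.5,-0.22,0],
  [1.7,-0.24,0],
  [1.9,-0.27,0],
  [2.0,-0.29,0],
  [2.0,-0.29,0],
  [2.0,-0.29,0],
], gripper=[-1,-1,-1,-1,-1,-1,-1,-1,-1,-1], turn=[0,0,0,0,0,0,0,0,0,0])

```text
time_s: 6.82
ee_pos: [0.4965, 0.0176, 0.1314]
tool_rot: [[0.144, 0.0, -0.99], [0.99, 0.0, 0.144], [0.0, -1.0, -0.0]]
wrist_force: [-0.5, 0.2, -0.1]
gripper_width: -0.0002
```

The right lever is free, so I'll throw it.

>>> drive_tool([
  [0.4,-0.06,0],
  [0.8,-0.11,0],
  [1.2,-0.17,0],
  [1.6,-0.23,0],
  [2.0,-0.29,0],
  [2.4,-0.34,0],
  [2.8,-0.4,0],
  [3.2,-0.46,0],
  [3.5,-0.5,0],
  [3.5,-0.5,0],
], gripper=[-1,-1,-1,-1,-1,-1,-1,-1,-1,-1], turn=[0,0,0,0,0,0,0,0,0,0])

```text
time_s: 7.65
ee_pos: [0.5318, 0.0126, 0.1313]
tool_rot: [[0.143, 0.0, -0.99], [0.99, 0.0, 0.143], [0.0, -1.0, -0.0]]
wrist_force: [-1.2, -1.2, -0.2]
gripper_width: -0.0
```

>>> drive_tool([
  [0.3,-0.04,0],
  [0.6,-0.09,0],
  [0.9,-0.13,0],
  [1.2,-0.17,0],
  [1.4,-0.2,0],
  [1.6,-0.23,0],
  [1.7,-0.24,0],
  [1.8,-0.26,0],
  [1.8,-0.26,0],
  [1.8,-0.26,0],
], gripper=[-1,-1,-1,-1,-1,-1,-1,-1,-1,-1], turn=[0,0,0,0,0,0,0,0,0,0])

```text
time_s: 8.48
ee_pos: [0.5496, 0.0101, 0.1315]
tool_rot: [[0.143, 0.001, -0.99], [0.99, 0.0, 0.143], [0.0, -1.0, -0.001]]
wrist_force: [-1.9, 0.5, -0.2]
gripper_width: -0.0003
```

>>> drive_tool([
  [0.1,-0.01,0],
  [0.2,-0.03,0],
  [0.3,-0.04,0],
  [0.4,-0.06,0],
  [0.5,-0.07,0],
  [0.5,-0.07,0],
  [0.5,-0.07,0],
  [0.5,-0.07,0],
  [0.5,-0.07,0],
  [0.5,-0.07,0],
], gripper=[-1,-1,-1,-1,-1,-1,-1,-1,-1,-1], turn=[0,0,0,0,0,0,0,0,0,0])

```text
time_s: 9.32
ee_pos: [0.554, 0.0094, 0.1313]
tool_rot: [[0.143, -0.0, -0.99], [0.99, 0.0, 0.143], [-0.0, -1.0, 0.0]]
wrist_force: [-4.0, 0.8, -0.5]
gripper_width: 0.0001
```

Run:
```python
from station import cams
import cv2,numpy as np
s=cams.snapshot("side");im=s["image"][170:340,240:440,::-1];cv2.imwrite("pics/s2.png",cv2.resize(im,None,fx=3.5,fy=3.5))
```

```text
(no output)
```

View pics/s2.png

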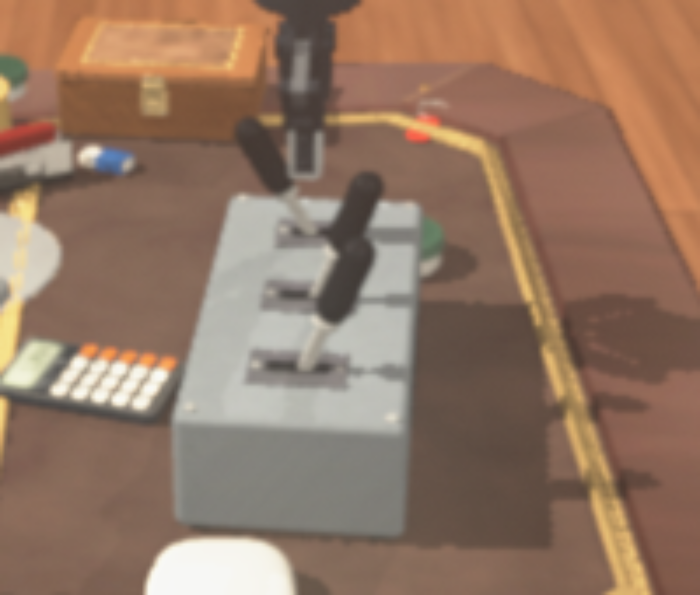

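The right lever now leans far over, with its grip at (262,150) and the fingers behind it. I'll push a little more to confirm it has reached the cushion.

>>> drive_tool([
  [0.1,-0.01,0],
  [0.2,-0.03,0],
  [0.3,-0.04,0],
  [0.3,-0.04,0],
  [0.3,-0.04,0],
  [0.3,-0.04,0],
  [0.3,-0.04,0],
  [0.3,-0.04,0],
  [0.3,-0.04,0],
  [0.3,-0.04,0],
], gripper=[-1,-1,-1,-1,-1,-1,-1,-1,-1,-1], turn=[0,0,0,0,0,0,0,0,0,0])

```text
time_s: 10.2
ee_pos: [0.5561, 0.0091, 0.1309]
tool_rot: [[0.143, -0.002, -0.99], [0.99, 0.0, 0.143], [-0.0, -1.0, 0.002]]
wrist_force: [-6.7, 0.3, -0.8]
gripper_width: -0.0001
```

Cushion confirmed: the force rose 2.7 N over 2 mm. On to the middle lever.

>>> drive_tool([
  [-2.5,0.36,0],
  [-5.5,0.8,0],
  [-8.5,1.22,0],
  [-9.9,1.43,0],
  [-9.5,4.4,0],
  [-9.1,7.4,0],
  [-8.6,10.34,0],
  [-8.0,10.25,0],
  [-7.4,10.17,0],
  [-6.9,10.1,0],
], gripper=[-1,-1,-1,-1,-1,-1,-1,-1,-1,-1], turn=[0,0,0,0,0,0,0,0,0,0])

```text
time_s: 11.03
ee_pos: [0.4898, 0.1095, 0.1317]
tool_rot: [[0.143, 0.002, -0.99], [0.99, -0.0, 0.143], [0.0, -1.0, -0.002]]
wrist_force: [-0.1, -0.3, -0.0]
gripper_width: 0.0002
```

>>> drive_tool([
  [0.3,-0.04,0],
  [0.6,-0.09,0],
  [0.9,-0.13,0],
  [1.2,-0.17,0],
  [1.5,-0.22,0],
  [1.7,-0.24,0],
  [1.9,-0.27,0],
  [2.0,-0.29,0],
  [2.0,-0.29,0],
  [2.0,-0.29,0],
], gripper=[-1,-1,-1,-1,-1,-1,-1,-1,-1,-1], turn=[0,0,0,0,0,0,0,0,0,0])

```text
time_s: 11.87
ee_pos: [0.5084, 0.1071, 0.1314]
tool_rot: [[0.143, 0.0, -0.99], [0.99, 0.0, 0.143], [0.0, -1.0, -0.0]]
wrist_force: [-0.6, -0.2, -0.1]
gripper_width: 0.0002
```

At the same spot the force is 0.6 N, against 7.0 N before, so the middle lever is free.

>>> drive_tool([
  [0.4,-0.06,0],
  [0.8,-0.11,0],
  [1.2,-0.17,0],
  [1.6,-0.23,0],
  [2.0,-0.29,0],
  [2.4,-0.34,0],
  [2.8,-0.4,0],
  [3.2,-0.46,0],
  [3.5,-0.5,0],
  [3.5,-0.5,0],
], gripper=[-1,-1,-1,-1,-1,-1,-1,-1,-1,-1], turn=[0,0,0,0,0,0,0,0,0,0])

```text
time_s: 12.7
ee_pos: [0.5438, 0.102, 0.1313]
tool_rot: [[0.144, 0.0, -0.99], [0.99, 0.0, 0.144], [0.0, -1.0, -0.0]]
wrist_force: [-0.5, -0.1, 0.8]
gripper_width: 0.0001
```

>>> drive_tool([
  [0.3,-0.04,0],
  [0.6,-0.09,0],
  [0.9,-0.13,0],
  [1.2,-0.17,0],
  [1.5,-0.21,0],
  [1.8,-0.26,0],
  [2.0,-0.29,0],
  [2.2,-0.31,0],
  [2.3,-0.33,0],
  [2.3,-0.33,0],
], gripper=[-1,-1,-1,-1,-1,-1,-1,-1,-1,-1], turn=[0,0,0,0,0,0,0,0,0,0])

```text
time_s: 13.53
ee_pos: [0.5664, 0.0987, 0.1313]
tool_rot: [[0.144, 0.0, -0.99], [0.99, 0.0, 0.144], [0.0, -1.0, 0.0]]
wrist_force: [-2.1, 0.4, -0.8]
gripper_width: -0.0001
```

>>> drive_tool([
  [0.1,-0.01,0],
  [0.2,-0.03,0],
  [0.3,-0.04,0],
  [0.3,-0.04,0],
  [0.3,-0.04,0],
  [0.3,-0.04,0],
  [0.3,-0.04,0],
  [0.3,-0.04,0],
  [0.3,-0.04,0],
  [0.3,-0.04,0],
], gripper=[-1,-1,-1,-1,-1,-1,-1,-1,-1,-1], turn=[0,0,0,0,0,0,0,0,0,0])

```text
time_s: 14.37
ee_pos: [0.5682, 0.0985, 0.131]
tool_rot: [[0.143, -0.002, -0.99], [0.99, 0.0, 0.143], [-0.0, -1.0, 0.002]]
wrist_force: [-5.0, 1.7, -0.4]
gripper_width: 0.0002
```

>>> drive_tool([
  [-2.5,0.36,0],
  [-5.5,0.8,0],
  [-8.5,1.22,0],
  [-9.9,1.43,0],
  [-9.5,4.4,0],
  [-9.1,7.4,0],
  [-8.6,10.34,0],
  [-8.0,10.25,0],
  [-7.4,10.17,0],
  [-6.9,10.1,0],
], gripper=[-1,-1,-1,-1,-1,-1,-1,-1,-1,-1], turn=[0,0,0,0,0,0,0,0,0,0])

```text
time_s: 15.2
ee_pos: [0.5015, 0.1989, 0.1316]
tool_rot: [[0.143, 0.002, -0.99], [0.99, -0.0, 0.143], [0.0, -1.0, -0.002]]
wrist_force: [0.4, 0.2, 0.2]
gripper_width: 0.0002
```

>>> drive_tool([
  [0.3,-0.04,0],
  [0.6,-0.09,0],
  [0.9,-0.13,0],
  [1.2,-0.17,0],
  [1.5,-0.22,0],
  [1.7,-0.24,0],
  [1.9,-0.27,0],
  [2.0,-0.29,0],
  [2.0,-0.29,0],
  [2.0,-0.29,0],
], gripper=[-1,-1,-1,-1,-1,-1,-1,-1,-1,-1], turn=[0,0,0,0,0,0,0,0,0,0])

```text
time_s: 16.03
ee_pos: [0.5203, 0.1965, 0.1313]
tool_rot: [[0.143, 0.0, -0.99], [0.99, 0.0, 0.143], [0.0, -1.0, -0.0]]
wrist_force: [-0.5, -0.5, -0.7]
gripper_width: 0.0002
```

The left lever is free now as well.

>>> drive_tool([
  [0.4,-0.06,0],
  [0.8,-0.11,0],
  [1.2,-0.17,0],
  [1.6,-0.23,0],
  [2.0,-0.29,0],
  [2.4,-0.34,0],
  [2.8,-0.4,0],
  [3.2,-0.46,0],
  [3.5,-0.5,0],
  [3.5,-0.5,0],
], gripper=[-1,-1,-1,-1,-1,-1,-1,-1,-1,-1], turn=[0,0,0,0,0,0,0,0,0,0])

```text
time_s: 16.87
ee_pos: [0.556, 0.1914, 0.1314]
tool_rot: [[0.144, 0.001, -0.99], [0.99, 0.0, 0.144], [0.0, -1.0, -0.001]]
wrist_force: [-1.1, -0.5, 0.7]
gripper_width: -0.0001
```

>>> drive_tool([
  [0.3,-0.04,0],
  [0.6,-0.09,0],
  [0.9,-0.13,0],
  [1.2,-0.17,0],
  [1.5,-0.21,0],
  [1.8,-0.26,0],
  [2.0,-0.29,0],
  [2.2,-0.31,0],
  [2.3,-0.33,0],
  [2.3,-0.33,0],
], gripper=[-1,-1,-1,-1,-1,-1,-1,-1,-1,-1], turn=[0,0,0,0,0,0,0,0,0,0])

```text
time_s: 17.7
ee_pos: [0.5786, 0.1881, 0.1314]
tool_rot: [[0.144, 0.0, -0.99], [0.99, 0.0, 0.144], [0.0, -1.0, -0.0]]
wrist_force: [-1.2, 0.8, -0.0]
gripper_width: -0.0001
```

>>> drive_tool([
  [0.1,-0.01,0],
  [0.2,-0.03,0],
  [0.3,-0.04,0],
  [0.3,-0.04,0],
  [0.3,-0.04,0],
  [0.3,-0.04,0],
  [0.3,-0.04,0],
  [0.3,-0.04,0],
  [0.3,-0.04,0],
  [0.3,-0.04,0],
], gripper=[-1,-1,-1,-1,-1,-1,-1,-1,-1,-1], turn=[0,0,0,0,0,0,0,0,0,0])

```text
time_s: 18.53
ee_pos: [0.5806, 0.1878, 0.131]
tool_rot: [[0.143, -0.001, -0.99], [0.99, -0.0, 0.143], [-0.0, -1.0, 0.001]]
wrist_force: [-5.4, 1.1, -0.7]
gripper_width: -0.0001
```

Cushion reached. I'll back off, rise and check.

>>> drive_tool([
  [-2.5,0.36,0],
  [-5.5,0.8,0],
  [-8.5,1.22,0],
  [-9.9,1.43,1],
  [-11,1.5,4],
  [-13,2,7],
  [-15,4,9],
  [-17,6.5,10],
  [-18,8,10],
  [-18,8,10],
], gripper=[-1,-1,-1,-1,-1,-1,-1,-1,-1,-1], turn=[0,0,0,0,0,0,0,0,0,0])

```text
time_s: 19.37
ee_pos: [0.4001, 0.2722, 0.233]
tool_rot: [[0.138, 0.003, -0.99], [0.99, 0.004, 0.138], [0.005, -1.0, -0.002]]
wrist_force: [-0.3, 0.1, 0.6]
gripper_width: -0.0002
```

```bash
cat > chk.py <<'E'
from station import cams
import cv2,numpy as np
s=cams.snapshot("top");o=np.load("top.npz");K=s["intrinsics"];R=s["attitude"];p=s["position"];z=s["z_map"]
v,u=np.mgrid[:480,:640]
P=np.stack([(u-K[0,2])/K[0,0]*z,(v-K[1,2])/K[1,1]*z,z],-1)@R.T+p
q=(P[...,:2]-[.5551,.0998]); X=q@[.9897,-.1431]; Y=q@[.1431,.9897]
Z=P[...,2]
for n,y in(("left",.09),("mid",0),("right",-.09)):
    m=(abs(Y-y)<.006)&(abs(X)<.1)&(Z>.12)&(Z<.19)&(s["image"].max(-1)<110)&(z>0)
    k=m.sum(); A=np.median(np.arctan2(X[m],Z[m]-.075)) if k else None
    print(n,k,A,X[m].max(),Z[m].max())
t=s["image"][130:330,150:450,::-1];a=o["image"][130:330,150:450,::-1]
cv2.imwrite("pics/t3.png",np.vstack([cv2.resize(t,(450,300)),cv2.resize(a,(450,300))]))
s=cams.snapshot("side");im=s["image"][170:340,240:440,::-1];cv2.imwrite("pics/s3.png",cv2.resize(im,None,fx=2,fy=2))
a=cv2.imread("pics/t3.png");b=cv2.imread("pics/s3.png");c=np.zeros((600,800,3),np.uint8);c[:,:450]=a;b=cv2.resize(b,(350,298));c[:298,450:]=b;cv2.imwrite("pics/c3.png",c)
E
python3 chk.py
```

```text
left 125 0.4262203442211847 0.05950676898272381 0.1753479497402357
mid 127 0.42638079994200295 0.06171528603167354 0.173857398803966
right 127 0.4334590470794663 0.059653854569010394 0.17469126180904126
```

View pics/c3.png

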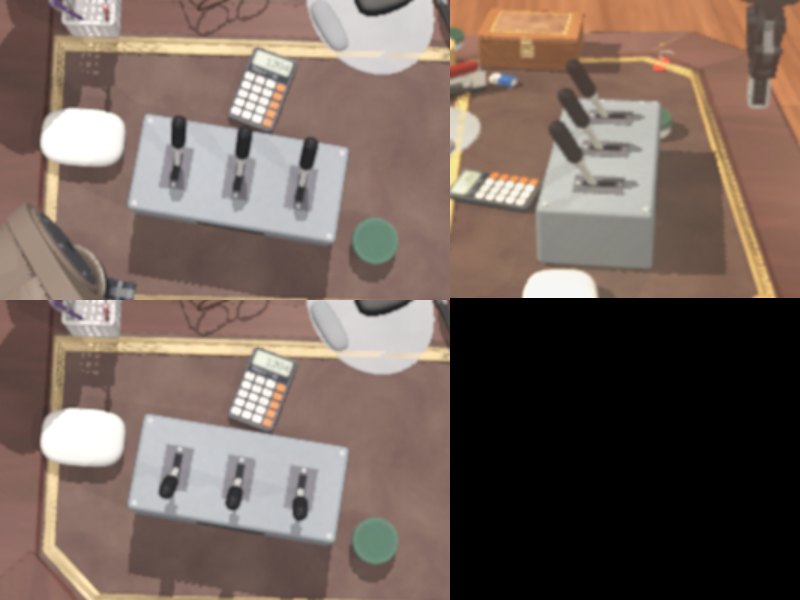

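All three levers lean to the far side, with grips at (178,131), (243,142) and (309,152). The hub, calculator and tin are at the same pixels as before.

```bash
python3 -c "
from station import manip;print(manip.sign_off())"
```

```text
the job is handed in; nothing more can be done
None
```

All three levers are thrown fully over to the far side, and I handed the job in at about 19.5 s of the 64 s allowed.

- **Order:** Left and middle were blocked when I first felt them, at about 6 N and 7 N, so I eased off both. Right was free first. Middle and then left moved freely after that.
- **Force:** I pushed each lever until I felt its end cushion. The highest force I read was about 7 N, well under the 20 N limit. Readings came only at the end of each move.
- **Last checks:** The final pictures show all three levers leaning to the far side. Their far tips are 59.5–62 mm past the pivot, against about 58.5 mm expected at full throw.
- **One disagreement:** The depth-based lean came out at 0.43 rad instead of 0.50 rad. I put this down to the camera seeing only the top surface of the grips. All three read the same, and the tip positions and cushion forces both point to full throw.
- **Bystanders:** The hub, tin and calculator look unmoved, and the arm is clear of everything.

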